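Mesh the sorting tub's toothed cap and swing its chute to the green cup

ROBOT

A 6-joint arm with a two-finger parallel gripper is mounted at the origin on the work surface. World frame = base frame: x ahead of the robot, y to its left, z up, the work surface at z = 0. Lengths are in m, angles in degrees, forces in N, time in s.
With the tool pointing down it reaches from about 0.325 to 0.85 m from the base axis. Payload 4.4 kg.
Tool frame: the origin (TCP) lies between the finger pads; the fingertips stand 19 mm ahead of it and the grasp point (between the pads) is the TCP; z points along the fingers, y is the direction in which the jaws open and shut (so a half turn about z gives the same grasp; the last joint's range is limited). The gripper opens to 94 mm and grips with 3 to 60 N. Pads are 16 mm wide; open, the fingers measure 119 mm over their backs; the gripper's body (75 mm by 177 mm) begins 78 mm behind the grasp point.
Start: joints at [63.742, 11.837, 88.321, -0, 79.842, -8.623], TCP at [0.174, 0.548, 0.186] pointing down, gripper open.
Joint ranges: [-156.59, 156.59], [-49.26, 127.26], [12.9, 141.05], [-63.56, 243.56], [4.71, 150.69], [-161.64, 161.64]. Speed limits (degrees/s): [159.86, 159.86, 180, 180, 180, 180].

INTERFACE

Orientations are given as a 3x3 rotation matrix whose columns are the frame's x, y, z axes.
In Python, from station import * gives the robot as it stands.
- The arm moves only by the tool step_arm, never from a script. Its argument "commands" is a list of rows, each an object with "dp": the shift along the world's x, y, z in mm, a list of three; "rot": the turn, a rotation vector about the world's x, y, z in units of 8 degrees (1.0 is 8 degrees), a list of three. A call has 1 to 5 rows; each row is the pose to reach, as a shift and turn from the pose commanded when the call began; what a row does not reach only later rows make up. A row lasts 1/8 s, in which the tool goes at most 62.5 mm and 10.7 degrees, less where a joint would pass 70% of its speed; a pose out of reach is approached as far as the arm can. A call with a gripper value outside its range is refused whole. "gripper" is the finger opening in mm, from 0 to 94, set as the call begins (left out, the last holds). The fingers move at their own pace and stop on an object; "grip_force" is the grip in N (left out, the last holds). Time passes only in rows, so rows that repeat a pose let the fingers close. It gives the time, the measured TCP pose, the force and the opening at its end, in the units of the state.
- get_state(): the state, without advancing time (a new reading comes with each control period).
- read_camera(name): name is "scene" or "top"; returns a dict with "pixels" (384x512x3 uint8, red, green, blue), "fx", "fy", "cx", "cy" (pixels), "rvec" (rotation vector, rad) and "tvec" (3), from world to camera coordinates, as OpenCV has them. Camera axes: x right, y down, z forward; pixel columns grow to the right and rows downward; lengths in m; the calibration is good to about 2 mm. A picture is of the moment at which its call begins. There is no depth.
- hand_in(): hands the job in, once; it reports no verdict.
Trained networks look in the newest picture that a camera, given by its name, has taken for a name from the list of things; names that differ only in an ending like _2 or _b are one class to them, and where a whole thing is asked for, a point or a joint stands for the part that bears it (a point fixed in the world has none). Each returns a list of dicts, best first, with "conf" (0 to 1); they miss things now and then, are a little off and sometimes report something else, mostly with a low value. They report only what shows in the picture. A call takes as long as a camera call. They do not tell look-alikes from the thing itself.
- search_frame(camera, target): "box" ([left, top, right, bottom] in pixels, round what is visible of it).
- masks_of(camera, target): "region" (384x512 bool, what is visible of it) and "box" ([left, top, right, bottom] in pixels, round what is visible of it).
- pinpoint(camera, target): "pixel" ([column, row] in pixels: a listed point, or the origin of a listed thing).
The state is a dict: "t": time; "q": joint angles; "joint_velocities": joint speeds; "tau": joint torques, N m; "eef_pos": TCP position; "tool_rot": TCP orientation; "contact_force": force on the tool from outside, world axes, zero at the start; "moment": the same for the moment, N m; "finger_gap": finger opening in m.
Only numpy, scipy, OpenCV 4.12 (cv2) and the standard library are available. Lean on these libraries where they do the work, as an engineer would, in place of code of your own. Each camera call takes 0.05 s, during which the arm holds its last target. There are 200 camera calls.

TASK

Pick up the red toothed twist cap, set it on the spindle of the clear sorting tub and ease it down with a light hand, rocking it to and fro until its teeth drop fully home between the spindle's teeth. Then, by turning the cap only (do not push the tub or chute with the gripper), swing the orange chute counter-clockwise from the white cup all the way round to its stop at the green cup, and let go with the cap still fully home. Never force the teeth, and leave the bottles, pot and colander alone.

Things in the scene. Friction and masses are not known exactly. Their poses are not given: they have to be found in the camera images.
- cap_grip (a point): Point to grip on the loose red toothed twist cap: on its axis, 43 mm above its tooth tips. The cap stands upright on its teeth on the boards, z up, and weighs 0.11 to 0.23 kg. The grip is a flat-sided bar 50 mm long (along cap x) and 24 mm wide (y), from 18 to 55 mm above the tooth tips, with a white line along x on top. Seated fully home, this point is 43 mm above seat.
- cap_foot (a point): Middle of the cap's underside, level with its tooth tips. Four steel teeth 10 mm long and 8 mm wide, 21 to 31 mm from the axis, one on the cap's +x axis, the others 90 degrees apart. Above them a red disc, 66 mm across, from 10 to 18 mm up. A 16 mm square bore for the guide post runs up the middle from 10 to 29 mm.
- seat (a point): Point on the spindle's upright axis, on the floor of its steel crown (66 mm across; four blocky teeth 9 mm high, 21 to 31 mm from the axis, 90 degrees apart, with gaps about 10 degrees wider than a cap tooth). Fully home, the cap's tooth tips are at this height; tip on tip the cap stands 9 mm higher. The crown's tooth angle differs every time, is not given and must be found by feel.
- post_tip (a point): Top of the brass guide post on the spindle axis, 13 mm across, 26 mm above seat, tapered over its top 5 mm. Post and crown ride on a spring: sinking starts at about 3 N, takes 1 N more per mm, and is hard after 5 mm. When teeth meet gaps the crown springs back up and the load falls off. Pressed lightly it keeps still as the cap's teeth slip round over it; pressed hard it drags round.
- tub: Clear round tub, 198 mm across, 106 mm high, grey lid, clipped to the boards; origin at the middle of its underside, 138 mm below seat. Two cups 62 mm across, 80 mm high, are fixed to its -x side, centres 135 mm from the axis: white 0.5 rad to the +y side of the tub's -x axis, green 0.5 rad to the -y side. It carries chute and spindle.
- chute (a joint): Angle of the orange chute (128 mm long, 108 to 123 mm above the boards), rad: 0 over the white cup, 1.0 at its hard stop over the green cup, growing counter-clockwise from above. Starts at 0 to 0.3, stays where left, takes about 0.16 N m to turn. Meshed, cap, crown and chute turn together; above 0.6 N m an overload clutch slips.
- bottle_a: Green glass beer bottle, 62 mm across, 227 mm high, standing; origin under its centre. Leave alone.
- bottle_b: A second such bottle. Leave alone.
- pot: Dented aluminium pot, 180 mm across, 95 mm high; origin under its centre. Leave alone.
- colander: White plastic colander, 196 mm across, 75 mm high; origin under its centre. Leave alone.
Mind the look-alikes: they are no part of the job. There is more than one size of the part that bears cap_grip; the job needs the middle-sized.

How it is judged:
By the outcome, as a careful person would: the job done as asked, in the order asked, and still so for the second after the job is handed in, with the robot touching nothing.
It also fails if it takes over 67 s, if anything falls off the work surface, if the arm or the gripper's body presses on something with over 40 N, if the wrist force passes 120 N, or if a joint passes its speed limit or range.

## Working session

There is one attempt and no reset: what is moved stays moved. The work goes in short steps, Python scripts to look and compute and a tool call to move; the robot and the scene stay as the last step left them, time stands still between calls to the robot, and variables do not carry over. Pictures are saved under pics/ and viewed, about 8 in all and at most 12, crops included, and the job is handed in when it is done.

Besides the shell and the picture viewer there is one more tool, called after "Request:" as name(argument=value, ...), one argument or row to a line, values as JSON. step_arm: Moves the arm, as the interface text tells. Its arguments: {"type":"object","properties":{"commands":{"type":"array"},"gripper":{"type":"number"},"grip_force":{"type":"number"}},"required":["commands"]}

```bash
mkdir -p pics; ls; cat > h.py <<'E'
from station import *
import numpy as np, cv2
def cam(n):
    c=read_camera(n); return c
def ray(c,px):
    K=np.array([[c['fx'],0,c['cx']],[0,c['fy'],c['cy']],[0,0,1]])
    R,_=cv2.Rodrigues(np.array(c['rvec'],float)); t=np.array(c['tvec'],float).ravel()
    o=-R.T@t; d=R.T@np.linalg.solve(K,[px[0],px[1],1]); return o,d
def atz(c,px,z):
    o,d=ray(c,px); return o+d*(z-o[2])/d[2]
def proj(c,P):
    K=np.array([[c['fx'],0,c['cx']],[0,c['fy'],c['cy']],[0,0,1]])
    return cv2.projectPoints(np.array(P,float).reshape(-1,3),np.array(c['rvec'],float),np.array(c['tvec'],float),K,None)[0].reshape(-1,2)
E
python3 - <<'E'
from h import *
for n in('scene','top'):
    c=cam(n); cv2.imwrite(f'pics/{n}0.png',c['pixels'][:,:,::-1])
    print(n,ray(c,(256,192)),c['fx'])
    for t,z in(('cap_grip',.043),('cap_foot',0),('seat',.138),('post_tip',.164),('tub',0)):
        for d in pinpoint(n,t)[:5]: print(t,d['conf'],np.round(d['pixel'],1),np.round(atz(c,d['pixel'],z),3))
    for d in search_frame(n,'cap_grip')[:5]: print('box',d)
E
```

```text
pics
scene (array([1.33345927, 0.00812062, 0.78473684]), array([-0.75261326,  0.00575013, -0.65847126])) 427.67035906126245
cap_grip 0.94 [169.9 203.9] [ 0.523 -0.207  0.043]
cap_grip 0.83 [131.5 208.5] [ 0.537 -0.303  0.043]
cap_grip 0.62 [178.  162.7] [ 0.349 -0.207  0.043]
cap_foot 0.97 [168.7 216.7] [ 0.526 -0.216  0.   ]
cap_foot 0.7 [133.2 215.6] [ 0.518 -0.311  0.   ]
cap_foot 0.57 [185.1 182.7] [ 0.388 -0.188 -0.   ]
seat 0.68 [304.6 172.5] [0.527 0.133 0.138]
post_tip 0.92 [303.6 161. ] [0.516 0.13  0.164]
tub 0.58 [299.8 216.1] [0.537 0.127 0.   ]
box {'box': [160.4, 197.7, 181.4, 224.7], 'conf': 0.85}
box {'box': [122.2, 202.8, 141.6, 216.0], 'conf': 0.59}
box {'box': [257.1, 154.2, 352.8, 235.4], 'conf': 0.35}
top (array([ 0.33334092, -0.01651044,  1.29923962]), array([ 0.19564188,  0.03369694, -0.98020452])) 455.51066365846253
cap_grip 0.73 [331.2 269.9] [ 0.394 -0.202  0.043]
cap_grip 0.72 [372.4 231.7] [ 0.511 -0.306  0.043]
cap_grip 0.65 [338.6 224.9] [ 0.519 -0.212  0.043]
cap_foot 0.9 [335.9 224. ] [ 0.527 -0.211  0.   ]
cap_foot 0.68 [367.9 232.4] [ 0.514 -0.304  0.   ]
cap_foot 0.58 [331.2 271.9] [ 0.39  -0.209  0.   ]
post_tip 0.67 [213.5 200.5] [0.525 0.127 0.164]
tub 0.83 [219.8 209.2] [0.53  0.126 0.   ]
box {'box': [325.1, 213.4, 346.4, 236.7], 'conf': 0.84}
box {'box': [360.5, 225.9, 382.5, 242.1], 'conf': 0.8}
box {'box': [314.0, 256.6, 345.0, 286.0], 'conf': 0.63}
```

```bash
python3 - <<'E'
import cv2,numpy as np
s=cv2.imread('pics/scene0.png');t=cv2.imread('pics/top0.png')
cv2.imwrite('pics/a.png',np.vstack([cv2.resize(s[140:250,90:370],(784,308),interpolation=3),cv2.resize(t[180:290,160:400],(634,291),interpolation=3)[:, :].copy() if 0 else cv2.copyMakeBorder(cv2.resize(t[180:290,160:400],(634,290),interpolation=3),0,0,0,150,0)]))
E
```

```text
(no output)
```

View pics/a.png

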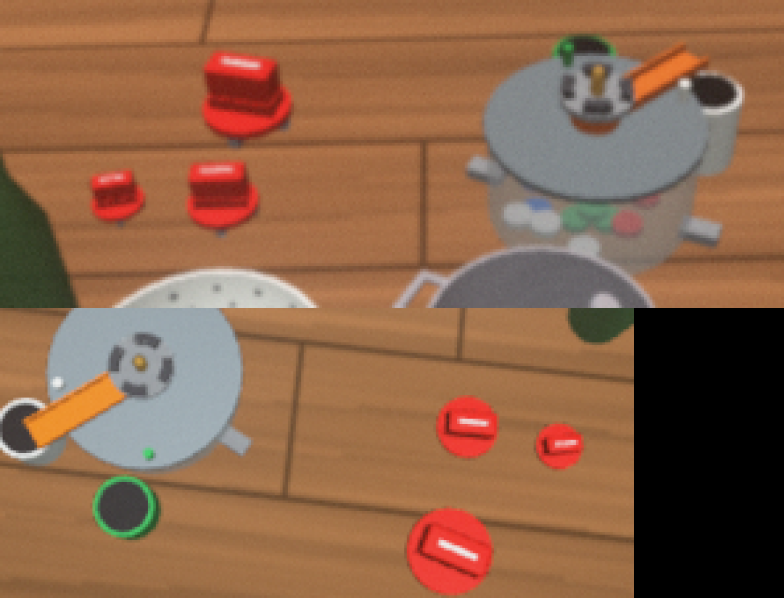

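View pics/top0.png

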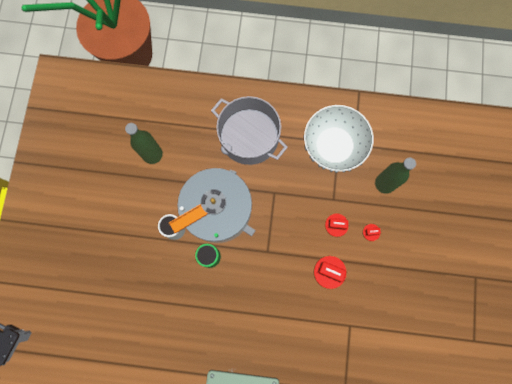

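```bash
python3 - <<'E'
from h import *
cs={}
for n,(u0,v0,u1,v1) in(('scene',(155,192,186,228)),('top',(322,210,350,240))):
    c=cam(n);cs[n]=c;p=c['pixels'].astype(int);s=p[v0:v1,u0:u1]
    red=(s[...,0]>120)&(s[...,1]<90); w=(s.min(2)>150)
    v,u=np.nonzero(w); wt=s.min(2)[w]-120.
    P=np.array([atz(c,(a+u0,b+v0),.055) for a,b in zip(u,v)])
    m=(P*wt[:,None]).sum(0)/wt.sum(); e=np.linalg.eigh(np.cov((P-m)[:,:2].T,aweights=wt))
    d=e[1][:,1]; print(n,len(u),'line mid',m.round(4),'yaw',np.degrees(np.arctan2(d[1],d[0])),'len',4*np.sqrt(e[0][1]))
    v,u=np.nonzero(red); print('red bbox',u.min()+u0,u.max()+u0,v.min()+v0,v.max()+v0)
for n in cs:
    c=cs[n]
    for t,z in(('post_tip',.164),('seat',.138),('tub',0),('chute',.115),('cap_grip',.043)):
        for d in pinpoint(n,t)[:1]: print(n,t,d['conf'],atz(c,d['pixel'],z).round(4))
    # grey lid and brass post
def tri(a,b):
    (o1,d1),(o2,d2)=ray(cs['scene'],a),ray(cs['top'],b)
    k=np.linalg.lstsq(np.c_[d1,-d2],o2-o1,rcond=None)[0]; return (o1+d1*k[0]).round(4),(o2+d2*k[1]).round(4)
for t in('post_tip','seat','cap_grip','cap_foot'):
    a=pinpoint('scene',t);b=pinpoint('top',t)
    for y in b[:3]:
        if a: print(t,y['conf'],tri(a[0]['pixel'],y['pixel']))
# brass
for n,(u0,v0,u1,v1) in(('scene',(295,155,312,178)),('top',(205,192,222,210))):
    c=cs[n];s=c['pixels'][v0:v1,u0:u1].astype(int);m=(s[...,0]-s[...,2]>40)&(s[...,1]-s[...,2]>15)
    v,u=np.nonzero(m);print(n,'brass',len(u),u.min()+u0,u.max()+u0,v.min()+v0,v.max()+v0,u.mean()+u0,v.mean()+v0,atz(c,(u.mean()+u0,v.mean()+v0),.160 if n=='top' else .155))
# rectified crowns at tooth-tip plane z=.147 around rough axis
out=[]
X0,Y0=.520,.128
for n in cs:
    c=cs[n];g=np.zeros((380,380,2),np.float32)
    yy,xx=np.mgrid[0:380,0:380]; # image up=+x, left=+y, 0.25mm/px
    P=np.stack([X0+(190-yy)*.00025,Y0+(190-xx)*.00025,0*xx+.147],-1).reshape(-1,3)
    q=proj(c,P).reshape(380,380,2).astype(np.float32)
    im=cv2.remap(c['pixels'],q[...,0],q[...,1],cv2.INTER_CUBIC)[:,:,::-1].copy()
    cv2.circle(im,(190,190),132,(0,255,255),1);cv2.circle(im,(190,190),104,(0,255,0),1);cv2.line(im,(190,190),(190,40),(255,0,0),1)
    out.append(im)
cv2.imwrite('pics/crown.png',np.hstack(out))
E
```

```text
scene 2 line mid [ 0.5216 -0.2092  0.055 ] yaw 87.78935631981705 len 0.021751442163333082
red bbox 155 182 192 222
top 19 line mid [ 0.523  -0.2092  0.055 ] yaw 89.92288811947385 len 0.03201642515305593
red bbox 325 348 213 236
scene post_tip 0.78 [0.5261 0.1265 0.164 ]
scene seat 0.89 [0.526  0.1285 0.138 ]
scene tub 0.96 [0.5346 0.1347 0.    ]Traceback (most recent call last):
  File "<stdin>", line 14, in <module>
ValueError: it knows: bottle, cap_foot, cap_grip, colander, post_tip, pot, seat, tub
```

```bash
python3 - <<'E'
from h import *
cs={n:cam(n) for n in('scene','top')}
def tri(a,b):
    (o1,d1),(o2,d2)=ray(cs['scene'],a),ray(cs['top'],b)
    k=np.linalg.lstsq(np.c_[d1,-d2],o2-o1,rcond=None)[0]; return (o1+d1*k[0]).round(4),(o2+d2*k[1]).round(4)
for t,z in(('post_tip',.164),('seat',.138),('tub',0)):
    a=pinpoint('scene',t);b=pinpoint('top',t)
    for n,l in(('scene',a),('top',b)):
        if l: print(n,t,l[0]['conf'],atz(cs[n],l[0]['pixel'],z).round(4))
    if a and b: print(t,tri(a[0]['pixel'],b[0]['pixel']))
for n,(u0,v0,u1,v1) in(('scene',(295,155,312,178)),('top',(205,192,222,210))):
    c=cs[n];s=c['pixels'][v0:v1,u0:u1].astype(int);m=(s[...,0]-s[...,2]>40)&(s[...,1]-s[...,2]>15)
    v,u=np.nonzero(m);print(n,'brass',len(u),u.min()+u0,u.max()+u0,v.min()+v0,v.max()+v0,u.mean()+u0,v.mean()+v0,atz(c,(u.mean()+u0,v.mean()+v0),.158 if n=='top' else .154))
for n,(u0,v0,u1,v1) in(('scene',(155,192,186,228)),('top',(322,210,350,240))):
    c=cs[n];p=c['pixels'].astype(int);s=p[v0:v1,u0:u1];w=s[...,1]-0
    red=((s[...,0]-s[...,1])>110).astype(np.uint8)
    k,l,st,ce=cv2.connectedComponentsWithStats(red);i=1+np.argmax(st[1:,4]);b=st[i];print(n,'red',b[0]+u0,b[1]+v0,b[2:],)
out=[];X0,Y0=.524,.128
for n in cs:
    c=cs[n];yy,xx=np.mgrid[0:380,0:380]
    P=np.stack([X0+(190-yy)*.00025,Y0+(190-xx)*.00025,0*xx+.147],-1).reshape(-1,3)
    q=proj(c,P).reshape(380,380,2).astype(np.float32)
    im=cv2.remap(c['pixels'],q[...,0],q[...,1],cv2.INTER_CUBIC)[:,:,::-1].copy()
    cv2.circle(im,(190,190),132,(0,255,255),1);cv2.circle(im,(190,190),104,(0,255,0),1);cv2.line(im,(190,190),(190,40),(255,0,0),1)
    out.append(im)
cv2.imwrite('pics/crown.png',np.hstack(out))
E
```

```text
scene post_tip 0.59 [0.5193 0.1318 0.164 ]
scene seat 0.89 [0.5246 0.131  0.138 ]
top seat 0.79 [0.534  0.1303 0.138 ]
seat (array([0.5328, 0.1298, 0.1446]), array([0.5328, 0.1295, 0.1446]))
scene tub 0.94 [0.5304 0.1323 0.    ]
top tub 0.57 [0.5297 0.1333 0.    ]
tub (array([ 0.5297,  0.1324, -0.0006]), array([ 5.298e-01,  1.334e-01, -5.000e-04]))
scene brass 62 301 311 155 173 304.6290322580645 165.25806451612902 [0.51947558 0.1326456  0.154     ]
top brass 20 211 214 198 203 212.6 200.3 [0.52662915 0.12982162 0.158     ]
scene red 157 206 [ 25  15 184]
top red 325 213 [ 23  24 378]
```

View pics/crown.png

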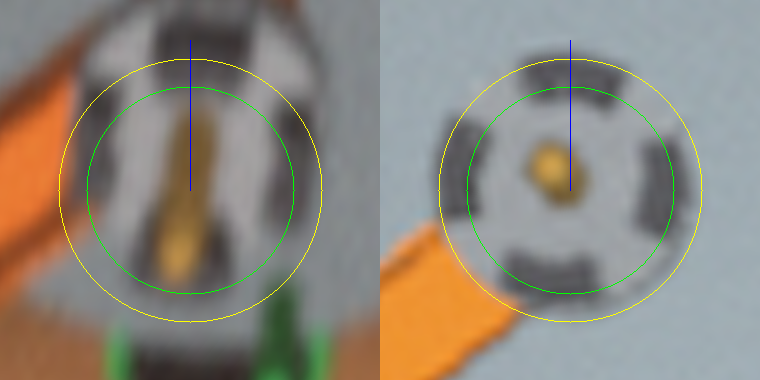

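```bash
python3 - <<'E'
from h import *
s=get_state(); print({k:np.round(v,3).tolist() for k,v in s.items()})
c=cam('top'); 
for z in(.014,): print(atz(c,(336,224.5),z))
# post axis: fit crown disc/teeth dark pixels at z=.147 in both
for n,lo in(('top',(200,188,228,215)),('scene',(285,150,325,185))):
    c=cam(n);u0,v0,u1,v1=lo;s=c['pixels'][v0:v1,u0:u1].astype(int)
    m=(s.max(2)<105)&(s.max(2)-s.min(2)<25);v,u=np.nonzero(m)
    P=np.array([atz(c,(a+u0,b+v0),.147) for a,b in zip(u,v)])
    g=np.ones(len(P),bool)
    for _ in range(8):
        A=np.c_[2*P[g,:2],np.ones(g.sum())];x=np.linalg.lstsq(A,(P[g,:2]**2).sum(1),rcond=None)[0]
        r=np.hypot(*(P[:,:2]-x[:2]).T);g=abs(r-.0265)<.007
    a=np.arctan2(*(P[g,:2]-x[:2]).T[::-1]);print(n,g.sum(),x[:2],np.sqrt(x[2]+x[:2]@x[:2]),'tooth ang',np.degrees(np.angle(np.exp(4j*a).mean()))/4,abs(np.exp(4j*a).mean()))
E
```

```text
{'t': 1.35, 'q': [63.742, 11.836, 88.322, -0.0, 79.843, -8.623], 'joint_velocities': [0.035, -0.058, -0.005, -0.033, -0.063, -0.115], 'tau': [-0.001, -37.087, -28.176, 0.07, 0.028, -0.0], 'eef_pos': [0.174, 0.548, 0.186], 'tool_rot': [[-0.953, 0.303, 0.0], [0.303, 0.953, -0.0], [-0.0, -0.0, -1.0]], 'contact_force': [-1.127, -0.522, -0.171], 'moment': [-0.006, -0.006, 0.028], 'finger_gap': 0.094}
[ 0.52337595 -0.20907173  0.014     ]
top 98 [0.52641833 0.1301274 ] 0.026169454324018872 tooth ang -5.673894160610707 0.6221971153621582
scene 115 [0.53175095 0.1271468 ] 0.026919817135322068 tooth ang -5.184734943934132 0.36722806357258636
```

Request:
step_arm(
  commands=[
    {"dp": [0,-20,60],"rot": [0,0,-1.3]},
    {"dp": [30,-70,90],"rot": [0,0,-2.6]},
    {"dp": [55,-125,100],"rot": [0,0,-3.9]},
    {"dp": [80,-180,100],"rot": [0,0,-5.2]},
    {"dp": [105,-235,100],"rot": [0,0,-6.5]},
  ],
)

```text
t: 2.12
eef_pos: [0.2799, 0.3114, 0.2869]
tool_rot: [[-0.343, 0.939, 0.002], [0.939, 0.343, 0.001], [0.0, 0.002, -1.0]]
contact_force: [0.6, 0.4, 0.2]
finger_gap: 0.094
```

Request:
step_arm(
  commands=[
    {"dp": [25,-55,0],"rot": [0,0,-1.3]},
    {"dp": [50,-110,0],"rot": [0,0,-2.55]},
    {"dp": [75,-165,0],"rot": [0,0,-2.55]},
    {"dp": [100,-220,0],"rot": [0,0,-2.55]},
    {"dp": [125,-275,0],"rot": [0,0,-2.55]},
  ],
)

```text
t: 2.75
eef_pos: [0.4048, 0.0361, 0.2868]
tool_rot: [[0.001, 1.0, 0.002], [1.0, -0.001, 0.0], [0.0, 0.002, -1.0]]
contact_force: [0.6, -0.2, 0.1]
finger_gap: 0.094
```

Request:
step_arm(
  commands=[
    {"dp": [25,-55,0],"rot": [0,0,0]},
    {"dp": [50,-110,0],"rot": [0,0,0]},
    {"dp": [75,-165,0],"rot": [0,0,0]},
    {"dp": [100,-220,-40],"rot": [0,0,0]},
    {"dp": [119,-247,-90],"rot": [0,0,0]},
  ],
)

```text
t: 3.38
eef_pos: [0.5232, -0.2092, 0.2027]
tool_rot: [[0.003, 1.0, 0.005], [1.0, -0.003, -0.003], [-0.003, 0.005, -1.0]]
contact_force: [-0.2, 0.7, -0.6]
finger_gap: 0.094
```

Request:
step_arm(
  commands=[
    {"dp": [0,0,-50],"rot": [0,0,0]},
    {"dp": [0,0,-100],"rot": [0,0,0]},
    {"dp": [0,0,-140],"rot": [0,0,0]},
    {"dp": [0,0,-153],"rot": [0,0,0]},
    {"dp": [0,0,-153],"rot": [0,0,0]},
  ],
  gripper=60,
)

```text
t: 4.0
eef_pos: [0.5209, -0.2056, 0.0485]
tool_rot: [[0.001, 1.0, -0.001], [1.0, -0.001, 0.0], [0.0, -0.001, -1.0]]
contact_force: [0.3, 0.4, -0.0]
finger_gap: 0.0598
```

Request:
step_arm(
  commands=[
    {"dp": [0,0,0],"rot": [0,0,0]},
    {"dp": [0,0,0],"rot": [0,0,0]},
    {"dp": [0,0,0],"rot": [0,0,0]},
    {"dp": [0,0,0],"rot": [0,0,0]},
    {"dp": [0,0,0],"rot": [0,0,0]},
  ],
  gripper=0,
  grip_force=35,
)

```text
t: 4.62
eef_pos: [0.5211, -0.2057, 0.0488]
tool_rot: [[0.001, 1.0, 0.0], [1.0, -0.001, -0.0], [-0.0, 0.0, -1.0]]
contact_force: [0.4, -0.1, -0.2]
finger_gap: 0.0135
```

```bash
python3 - <<'E'
from h import *
s=get_state(); print({k:np.round(v,4).tolist() for k,v in s.items()})
a=cam('scene');b=cam('top');print(proj(a,s['eef_pos']),proj(b,s['eef_pos']))
A=cv2.resize(a['pixels'][110:240,100:240],(420,390),interpolation=3);B=cv2.resize(b['pixels'][180:290,300:410],(380,390),interpolation=3)
cv2.imwrite('pics/g.png',np.hstack([A,B])[:,:,::-1])
E
```

```text
{'t': 4.625, 'q': [-30.3962, 18.7129, 97.3377, -0.0001, 63.9422, -30.3595], 'joint_velocities': [0.055, 0.2042, 0.1086, 0.0918, -0.0176, 0.031], 'tau': [0.003, -38.1697, -24.198, 0.0505, 0.049, 0.0002], 'eef_pos': [0.5211, -0.2057, 0.0488], 'tool_rot': [[0.0006, 1.0, 0.0001], [1.0, -0.0006, -0.0001], [-0.0001, 0.0001, -1.0]], 'contact_force': [0.402, -0.1268, -0.2346], 'moment': [-0.0386, 0.0512, 0.0199], 'finger_gap': 0.0135}
[[170.23299374 201.62996152]] [[336.75975846 223.56615101]]
```

View pics/g.png

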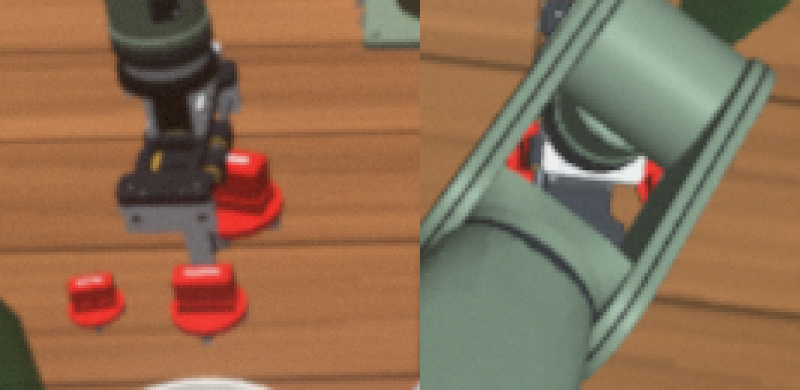

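```bash
python3 - <<'E'
from h import *
a=cam('scene');b=cam('top')
T=np.array([.521,-.206,.049])
for nm,d in(('near finger tip',(.012,0,-.019)),('far tip',(-.012,0,-.019)),('body front corners L',(.088,-.037,.078)),('R',(.088,.037,.078)),('alt L',(.037,-.088,.078)),('alt R',(.037,.088,.078)),('flange',(0,0,.2))):
    for n,c,o,k in(('s',a,(100,110),(3,3)),('t',b,(300,180),(380/110,390/110))):
        print(nm,n,((proj(c,T+d)[0]-o)*k).round(0),end=' ')
    print()
for z in(.1,.15,.2): print(z,atz(a,(154.5,175),z),atz(b,(349,226),z))
E
```

```text
near finger tip s [212. 300.] near finger tip t [125. 143.] 
far tip s [215. 281.] far tip t [122. 173.] 
body front corners L s [132. 278.] body front corners L t [202.  30.] 
R s [229. 276.] R t [106.  18.] 
alt L s [ 79. 236.] alt L t [265. 105.] 
alt R s [301. 231.] alt R t [32. 77.] 
flange s [171.  78.] flange t [176. 115.] 
0.1 [ 0.47442584 -0.24461131  0.1       ] [ 0.51075519 -0.23069687  0.1       ]
0.15 [ 0.5371531  -0.22615663  0.15      ] [ 0.50335824 -0.22176678  0.15      ]
0.2 [ 0.59988037 -0.20770196  0.2       ] [ 0.49596129 -0.21283669  0.2       ]
```

Request:
step_arm(
  commands=[
    {"dp": [0,0,0],"rot": [0,0,0]},
  ],
)

```text
t: 4.95
eef_pos: [0.521, -0.2057, 0.0486]
tool_rot: [[0.001, 1.0, -0.0], [1.0, -0.001, 0.0], [0.0, -0.0, -1.0]]
contact_force: [-0.7, -0.0, -0.4]
finger_gap: 0.0004
```

Request:
step_arm(
  commands=[
    {"dp": [0,0,50],"rot": [0,0,0]},
    {"dp": [0,30,100],"rot": [0,0,0]},
    {"dp": [0,90,100],"rot": [0,0,0]},
    {"dp": [0,110,60],"rot": [0,0,0]},
    {"dp": [0,110,60],"rot": [0,0,0]},
  ],
)

```text
t: 5.58
eef_pos: [0.5179, -0.0934, 0.1059]
tool_rot: [[-0.002, 1.0, -0.007], [1.0, 0.002, 0.002], [0.002, -0.007, -1.0]]
contact_force: [-0.0, -0.8, -0.7]
finger_gap: 0.0005
```

```bash
python3 - <<'E'
from h import *
s=get_state(); print(s['eef_pos'],s['q'])
a=cam('scene');b=cam('top')
t=np.array(s['eef_pos'])-[0,0,.019]
A=a['pixels'].copy();B=b['pixels'].copy()
for c,I in((a,A),(b,B)):
    p=proj(c,t)[0];print('tip pred',p);cv2.circle(I,tuple(int(round(x)) for x in p),3,(255,255,0),1)
A=cv2.resize(A[90:240,100:260],(427,400),interpolation=3);B=cv2.resize(B[180:320,240:370],(371,400),interpolation=3)
cv2.imwrite('pics/g2.png',np.hstack([A,B])[:,:,::-1])
t0=cv2.imread('pics/top0.png');print('start tcp proj',proj(b,[.174,.548,.186]),proj(b,[.174,.548,.167]))
E
```

```text
[ 0.51793295 -0.09341     0.10585786] [-1.96447884e+01  1.09637390e+01  9.94714320e+01 -8.49544002e-03
  6.99854680e+01 -1.97638028e+01]
tip pred [212.96232969 188.42142509]
tip pred [297.27816238 217.94379576]
start tcp proj [[ 13.86942596 324.12672984]] [[ 18.08806059 323.44533785]]
```

View pics/g2.png

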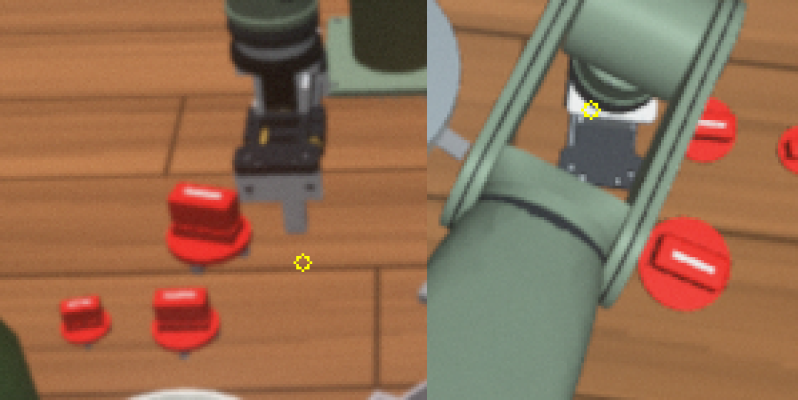

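```bash
python3 - <<'E'
from h import *
from scipy.optimize import least_squares
a=cam('scene');b=cam('top');e=np.array(get_state()['eef_pos'])
print('origin in top',proj(b,[0,0,0]),proj(a,[0,0,0]))
for nm,d in(('0',(0,0,0)),('x-45',(-.045,0,0)),('z+39',(0,0,.039))):
    T=e+d
    print(nm,'scene tip',proj(a,T+[.0125,0,-.019])[0].round(1),'obs 210.5,177.3 | body front bottom',proj(a,T+[[.0885,-.0375,.078],[.0885,.0375,.078]]).round(1).tolist(),'obs 189,161 / 220.6,161 | top body rear',proj(b,T+[[-.0885,-.0375,.15],[-.0885,.0375,.15],[-.0885,0,.078]]).round(1).tolist(),'obs 313.5,245.5 / 287,239')
A=a['pixels']
cv2.imwrite('pics/g3.png',cv2.resize(np.hstack([b['pixels'][300:384,150:330], b['pixels'][300:384,0:40]]),None,fx=3,fy=3)[:,:,::-1])
E
```

```text
origin in top [[239.52361361 411.44262072]] [[249.17351459 111.3840911 ]]
0 scene tip [210.9 191.6] obs 210.5,177.3 | body front bottom [[188.0, 181.5], [222.3, 180.6]] obs 189,161 / 220.6,161 | top body rear [[317.6, 245.7], [284.7, 241.8], [298.6, 246.3]] obs 313.5,245.5 / 287,239
x-45 scene tip [212. 180.] obs 210.5,177.3 | body front bottom [[190.0, 168.8], [223.0, 168.0]] obs 189,161 / 220.6,161 | top body rear [[315.7, 265.6], [282.6, 261.7], [296.7, 265.0]] obs 313.5,245.5 / 287,239
z+39 scene tip [209.6 179.5] obs 210.5,177.3 | body front bottom [[185.8, 167.5], [221.0, 166.6]] obs 189,161 / 220.6,161 | top body rear [[319.7, 244.2], [285.7, 240.2], [299.9, 245.0]] obs 313.5,245.5 / 287,239
```

```bash
python3 - <<'E'
import cv2,numpy as np
t=cv2.imread('pics/top0.png');s=cv2.imread('pics/scene0.png')
cv2.imwrite('pics/st.png',np.hstack([cv2.resize(t[290:384,0:100],(400,376),interpolation=3),cv2.resize(s[60:160,150:250] if 0 else s[40:134,200:300],(400,376),interpolation=3)]))
E
```

```text
(no output)
```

View pics/st.png

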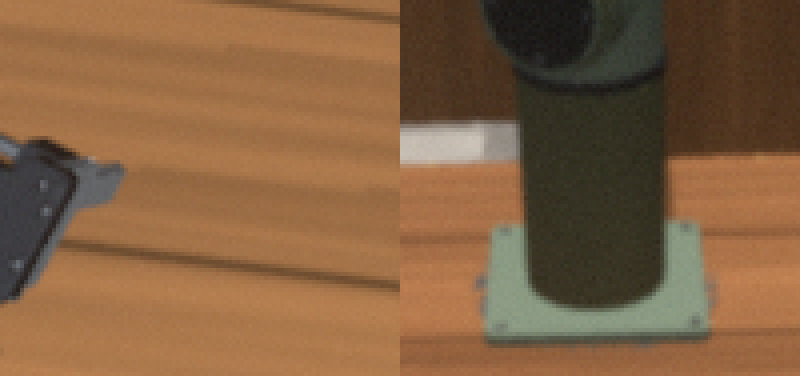

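Request:
step_arm(
  commands=[
    {"dp": [5,-6,-40],"rot": [0,0,0]},
    {"dp": [5,-6,-70],"rot": [0,0,0]},
    {"dp": [5,-6,-80],"rot": [0,0,0]},
    {"dp": [5,-6,-80],"rot": [0,0,0]},
  ],
)

```text
t: 6.28
eef_pos: [0.5264, -0.1025, 0.029]
tool_rot: [[0.002, 1.0, 0.0], [1.0, -0.002, -0.0], [-0.0, 0.0, -1.0]]
contact_force: [-0.5, 0.0, 0.8]
finger_gap: 0.0007
```

```bash
python3 - <<'E'
from h import *
s=get_state(); e=np.array(s['eef_pos']);print(e,s['q'],s['contact_force'])
a=cam('scene')
for z in(0,.02,.04): print(z,'near-finger bottom mid',proj(a,[e[0]+.0125,e[1],z])[0].round(1))
p=proj(a,e+[.0125,0,-.019])[0];u,v=int(p[0]),int(p[1])
g=a['pixels'][v-45:v+12,u-14:u+15]
cv2.imwrite('pics/g4.png',cv2.resize(g,None,fx=10,fy=10,interpolation=3)[:,:,::-1]);print('crop origin',u-14,v-45)
E
```

```text
[ 0.52638579 -0.10247658  0.02901784] [-2.02645943e+01  1.78007650e+01  1.01412088e+02 -3.04000094e-03
  6.07761562e+01 -2.01718494e+01] [-0.52495832  0.01197494  0.79315876]
0 near-finger bottom mid [211.8 219. ]
0.02 near-finger bottom mid [211.1 213.5]
0.04 near-finger bottom mid [210.4 207.8]
crop origin 197 171
```

View pics/g4.png

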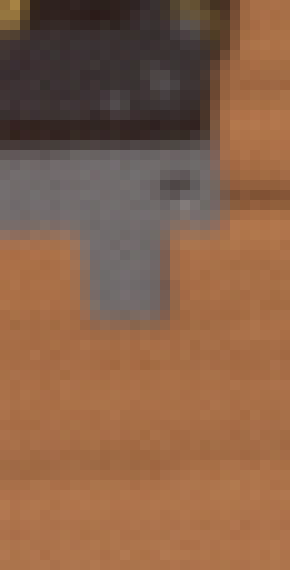

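Request:
step_arm(
  commands=[
    {"dp": [0,0,50],"rot": [0,0,0]},
    {"dp": [-1,-50,70],"rot": [0,0,0]},
    {"dp": [-3,-107,70],"rot": [0,0,0]},
    {"dp": [-3,-107,70],"rot": [0,0,0]},
    {"dp": [-3,-107,40],"rot": [0,0,0]},
  ],
  gripper=60,
)

```text
t: 6.95
eef_pos: [0.5265, -0.211, 0.0727]
tool_rot: [[0.002, 1.0, 0.008], [1.0, -0.002, -0.004], [-0.004, 0.008, -1.0]]
contact_force: [0.0, 0.7, -0.9]
finger_gap: 0.047
```

Request:
step_arm(
  commands=[
    {"dp": [0,0,-30],"rot": [0,0,0]},
    {"dp": [0,0,-50],"rot": [0,0,0]},
    {"dp": [0,0,-62],"rot": [0,0,0]},
    {"dp": [0,0,-62],"rot": [0,0,0]},
  ],
)

```text
t: 7.45
eef_pos: [0.5229, -0.208, 0.0065]
tool_rot: [[0.0, 1.0, -0.001], [1.0, -0.0, 0.001], [0.001, -0.001, -1.0]]
contact_force: [0.4, 0.0, 0.2]
finger_gap: 0.0598
```

```bash
python3 - <<'E'
from h import *
s=get_state(); e=np.array(s['eef_pos']);print(e,s['contact_force'])
a=cam('scene')
for z in(.02,.03,.04,.05): print(z,'near-finger bottom outer mid',proj(a,[e[0]+.0425,e[1],z])[0].round(1))
g=a['pixels'][165:235,140:215]
cv2.imwrite('pics/g5.png',cv2.resize(g,None,fx=8,fy=8,interpolation=3)[:,:,::-1])
E
```

```text
[ 0.52290228 -0.20801567  0.00652779] [0.43404337 0.03559588 0.16317659]
0.02 near-finger bottom outer mid [168.7 221.9]
0.03 near-finger bottom outer mid [168.1 219.1]
0.04 near-finger bottom outer mid [167.5 216.2]
0.05 near-finger bottom outer mid [166.9 213.4]
```

View pics/g5.png

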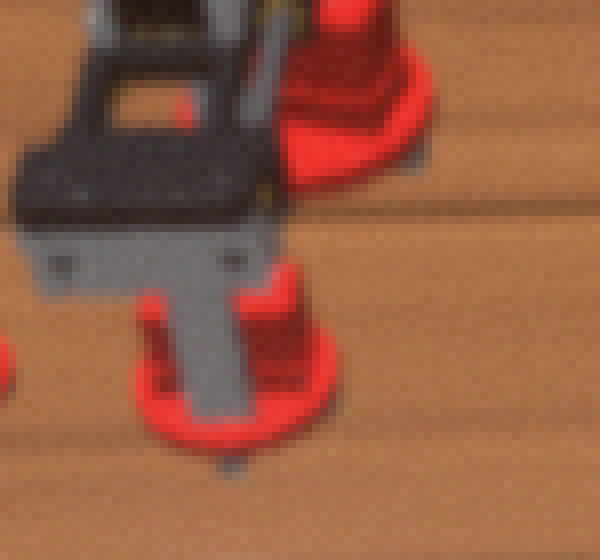

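Request:
step_arm(
  commands=[
    {"dp": [0,0,-5],"rot": [0,0,0]},
    {"dp": [0,0,-10],"rot": [0,0,0]},
    {"dp": [0,0,-10],"rot": [0,0,0]},
  ],
)

```text
t: 7.88
eef_pos: [0.523, -0.2087, -0.0035]
tool_rot: [[0.001, 1.0, -0.0], [1.0, -0.001, 0.0], [0.0, -0.0, -1.0]]
contact_force: [0.2, -0.4, 0.0]
finger_gap: 0.0601
```

Request:
step_arm(
  commands=[
    {"dp": [0,0,0],"rot": [0,0,0]},
    {"dp": [0,0,0],"rot": [0,0,0]},
    {"dp": [0,0,0],"rot": [0,0,0]},
    {"dp": [0,0,0],"rot": [0,0,0]},
    {"dp": [0,0,0],"rot": [0,0,0]},
  ],
  gripper=0,
  grip_force=35,
)

```text
t: 8.5
eef_pos: [0.523, -0.2087, -0.0034]
tool_rot: [[0.001, 1.0, -0.0], [1.0, -0.001, -0.0], [-0.0, -0.0, -1.0]]
contact_force: [0.4, -0.5, -1.6]
finger_gap: 0.0566
```

Request:
step_arm(
  commands=[
    {"dp": [0,0,0],"rot": [0,0,0]},
    {"dp": [0,0,0],"rot": [0,0,0]},
  ],
)

```text
t: 8.75
eef_pos: [0.523, -0.2087, -0.0034]
tool_rot: [[0.001, 1.0, -0.0], [1.0, -0.001, -0.0], [-0.0, -0.0, -1.0]]
contact_force: [0.9, 0.1, -1.0]
finger_gap: 0.0567
```

```bash
python3 - <<'E'
from h import *
s=get_state(); e=np.array(s['eef_pos']);print(e,s['contact_force'],s['finger_gap'],s['moment'])
a=cam('scene');g=a['pixels'][165:235,140:215];b=cam('top')['pixels'][190:260,300:390]
cv2.imwrite('pics/g6.png',np.hstack([cv2.resize(g,(450,420),interpolation=3)])[:,:,::-1])
E
```

```text
[ 0.52303237 -0.20873996 -0.00335332] [ 0.87513724  0.07699761 -1.01981068] 0.056747171483884404 [-0.10871502  0.04588454 -0.00705134]
```

View pics/g6.png

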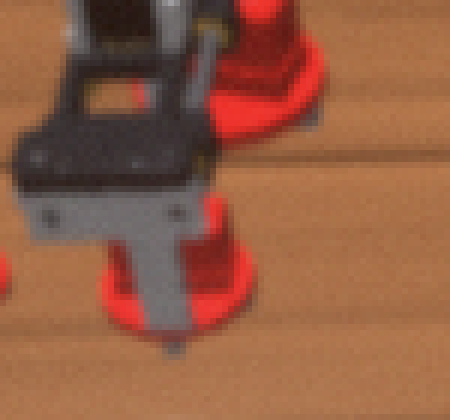

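Request:
step_arm(
  commands=[
    {"dp": [0,0,0],"rot": [0,0,0]},
    {"dp": [0,0,0],"rot": [0,0,0]},
    {"dp": [0,0,6],"rot": [0,0,0]},
    {"dp": [0,0,11],"rot": [0,0,0]},
    {"dp": [0,0,11],"rot": [0,0,0]},
  ],
  gripper=60,
)

```text
t: 9.48
eef_pos: [0.5238, -0.2091, 0.0086]
tool_rot: [[0.001, 1.0, 0.002], [1.0, -0.001, -0.001], [-0.001, 0.002, -1.0]]
contact_force: [0.8, 0.5, 0.1]
finger_gap: 0.0598
```

Request:
step_arm(
  commands=[
    {"dp": [0,0,0],"rot": [0,0,0]},
    {"dp": [0,0,0],"rot": [0,0,0]},
    {"dp": [0,0,0],"rot": [0,0,0]},
    {"dp": [0,0,0],"rot": [0,0,0]},
    {"dp": [0,0,0],"rot": [0,0,0]},
  ],
  gripper=0,
  grip_force=35,
)

```text
t: 10.1
eef_pos: [0.523, -0.2087, 0.0075]
tool_rot: [[0.001, 1.0, -0.0], [1.0, -0.001, 0.0], [0.0, -0.0, -1.0]]
contact_force: [-0.0, 0.1, -0.3]
finger_gap: 0.0236
```

Request:
step_arm(
  commands=[
    {"dp": [0,0,30],"rot": [0,0,0]},
    {"dp": [0,0,90],"rot": [0,0,0]},
    {"dp": [0,0,150],"rot": [0,0,0]},
    {"dp": [0,20,205],"rot": [0,0,0]},
    {"dp": [0,60,245],"rot": [0,0,-1]},
  ],
)

```text
t: 10.72
eef_pos: [0.5235, -0.1494, 0.2552]
tool_rot: [[0.146, 0.989, 0.002], [0.989, -0.146, -0.001], [-0.001, 0.003, -1.0]]
contact_force: [0.6, -0.3, -2.0]
finger_gap: 0.0237
```

Request:
step_arm(
  commands=[
    {"dp": [0,60,0],"rot": [0,0,-1.2]},
    {"dp": [0,120,0],"rot": [0,0,-2.4]},
    {"dp": [0,180,0],"rot": [0,0,-3.6]},
    {"dp": [3,240,0],"rot": [0,0,-4.8]},
    {"dp": [3,281,0],"rot": [0,0,-5.3]},
  ],
)

```text
t: 11.35
eef_pos: [0.5252, 0.1346, 0.2519]
tool_rot: [[0.772, 0.635, -0.001], [0.635, -0.772, 0.0], [-0.001, -0.001, -1.0]]
contact_force: [-0.0, -0.7, -1.1]
finger_gap: 0.0236
```

Request:
step_arm(
  commands=[
    {"dp": [0,0,0],"rot": [0,0,0]},
    {"dp": [0,0,0],"rot": [0,0,0]},
  ],
)

```text
t: 11.6
eef_pos: [0.5256, 0.1319, 0.252]
tool_rot: [[0.77, 0.638, -0.001], [0.638, -0.77, -0.001], [-0.002, -0.0, -1.0]]
contact_force: [0.4, -0.4, -1.1]
finger_gap: 0.0239
```

```bash
python3 - <<'E'
from h import *
from scipy.optimize import least_squares
e=np.array(get_state()['eef_pos']);print(e)
th=np.linspace(0,2*np.pi,181)
for n in('scene','top'):
    c=cam(n);s=c['pixels'].astype(int)
    cen=proj(c,[e[0],e[1],.26])[0];u0,v0=(cen-32).astype(int)
    w=s[v0:v0+64,u0:u0+64];red=((w[...,0]-w[...,1]>90)&(w[...,0]-w[...,2]>90)).astype(np.uint8)
    k,l,st,ce=cv2.connectedComponentsWithStats(red);i=1+np.argmax(st[1:,4]);b=st[i]
    ob=np.array([b[0]+u0-.5,b[0]+b[2]+u0-.5,b[1]+b[3]+v0-.5]);print(n,'n',b[4],'obs l,r,bottom,top',ob,b[1]+v0)
    def mod(xy,zf):
        P=np.vstack([np.c_[xy[0]+.033*np.cos(th),xy[1]+.033*np.sin(th),0*th+zf+h] for h in(.010,.018)]);q=proj(c,P)
        return np.array([q[:,0].min(),q[:,0].max(),q[:,1].max()]),q[:,1].min()
    for zf in(.24,.245,.25):
        r=least_squares(lambda x:mod(x,zf)[0]-ob,e[:2]);print('zf',zf,'xy',r.x.round(4),'res',r.fun.round(2))
    cv2.imwrite(f'pics/h_{n}.png',cv2.resize(s[v0:v0+90,u0-10:u0+75].astype(np.uint8),(400,424),interpolation=3)[:,:,::-1])
cv2.imwrite('pics/h.png',np.hstack([cv2.imread('pics/h_scene.png'),cv2.imread('pics/h_top.png')]))
E
```

```text
[0.52562883 0.13190257 0.25199711]
scene n 266 obs l,r,bottom,top [290.5 320.5 137.5] 123
zf 0.24 xy [0.5104 0.1296] res [ 0.27 -0.27  0.02]
zf 0.245 xy [0.5177 0.1285] res [ 0.14 -0.14  0.01]
zf 0.25 xy [0.525  0.1274] res [-0.  0. -0.]
top n 80 obs l,r,bottom,top [174.5 198.5 223.5] 209
zf 0.24 xy [0.4826 0.1746] res [-2.49  2.51 -0.03]
zf 0.245 xy [0.4821 0.1737] res [-2.56  2.58 -0.03]
zf 0.25 xy [0.4815 0.1728] res [-2.63  2.65 -0.03]
```

View pics/h.png

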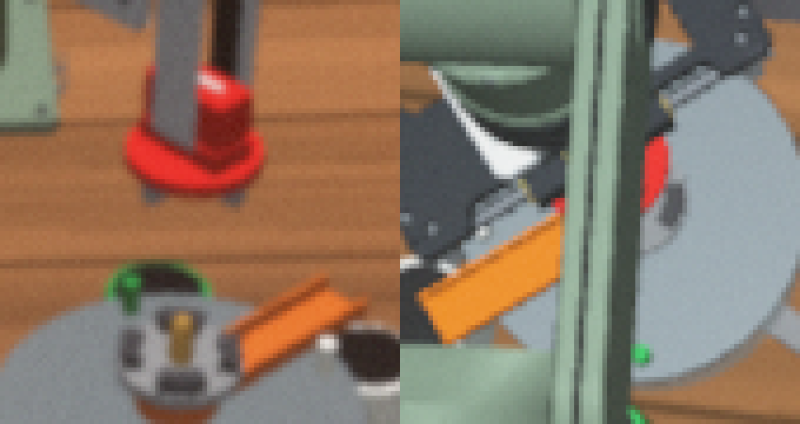

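```bash
python3 - <<'E'
from h import *
from scipy.optimize import least_squares
th=np.linspace(0,2*np.pi,181)
for n,(u0,v0,u1,v1) in(('scene',(152,192,188,230)),('top',(320,208,352,242))):
    c=cam(n);s=cv2.imread(f'pics/{n}0.png')[:,:,::-1].astype(int)
    w=s[v0:v1,u0:u1];red=((w[...,0]-w[...,1]>90)&(w[...,0]-w[...,2]>90)&(w[...,1]<70)).astype(np.uint8)
    k,l,st,ce=cv2.connectedComponentsWithStats(red);i=1+np.argmax(st[1:,4]);b=st[i]
    ob=np.array([b[0]+u0-.5,b[0]+b[2]+u0-.5,b[1]+b[3]+v0-.5]);print(n,b[4],ob)
    def mod(xy):
        P=np.vstack([np.c_[xy[0]+.033*np.cos(th),xy[1]+.033*np.sin(th),0*th+h] for h in(.010,.018)]);q=proj(c,P)
        return np.array([q[:,0].min(),q[:,0].max(),q[:,1].max()])
    r=least_squares(lambda x:mod(x)-ob,[.523,-.209]);print(r.x.round(4),r.fun.round(2))
    # crown disc outline check: steel disc r=.033; lid centre: project predicted axis
    for xy in((.5265,.130),(.5318,.127),(.529,.1285)): print(xy,proj(c,[[*xy,.164],[*xy,.138]]).round(1).tolist())
E
```

```text
scene 253 [156.5 181.5 220.5]
[ 0.517  -0.2144] [-0.44  0.44 -0.03]
(0.5265, 0.13) [[304.1, 163.8], [303.5, 172.3]]
(0.5318, 0.127) [[303.1, 165.1], [302.4, 173.7]]
(0.529, 0.1285) [[303.6, 164.4], [302.9, 173.0]]
top 348 [324.5 347.5 236.5]
[ 0.5227 -0.209 ] [-0.36  0.36 -0.  ]
(0.5265, 0.13) [[212.3, 199.9], [213.3, 201.7]]
(0.5318, 0.127) [[213.7, 198.0], [214.8, 199.9]]
(0.529, 0.1285) [[213.0, 199.0], [214.0, 200.9]]
```

Request:
step_arm(
  commands=[
    {"dp": [1,-2,-30],"rot": [0,0,0]},
    {"dp": [1,-2,-60],"rot": [0,0,0]},
    {"dp": [1,-2,-78],"rot": [0,0,0]},
    {"dp": [1,-2,-82],"rot": [0,0,0]},
    {"dp": [1,-2,-82],"rot": [0,0,0]},
  ],
)

```text
t: 12.42
eef_pos: [0.5276, 0.1301, 0.1713]
tool_rot: [[0.771, 0.637, 0.001], [0.637, -0.771, 0.0], [0.001, 0.001, -1.0]]
contact_force: [0.1, 0.1, -2.1]
finger_gap: 0.0238
```

Request:
step_arm(
  commands=[
    {"dp": [0,0,-2],"rot": [0,0,0]},
    {"dp": [0,0,-4],"rot": [0,0,0]},
    {"dp": [0,0,-5],"rot": [0,0,0]},
    {"dp": [0,0,-5],"rot": [0,0,0]},
  ],
)

```text
t: 12.92
eef_pos: [0.527, 0.1303, 0.1657]
tool_rot: [[0.771, 0.637, -0.0], [0.637, -0.771, 0.0], [-0.0, -0.0, -1.0]]
contact_force: [-0.2, 0.9, -1.4]
finger_gap: 0.0236
```

Request:
step_arm(
  commands=[
    {"dp": [0,0,-1.5],"rot": [0,0,0]},
    {"dp": [0,0,-3],"rot": [0,0,0]},
    {"dp": [0,0,-3],"rot": [0,0,0]},
  ],
)

```text
t: 13.3
eef_pos: [0.5269, 0.1303, 0.1624]
tool_rot: [[0.771, 0.637, -0.001], [0.637, -0.771, -0.0], [-0.0, -0.0, -1.0]]
contact_force: [0.0, -0.1, -2.0]
finger_gap: 0.0238
```

Request:
step_arm(
  commands=[
    {"dp": [0,0,-1.5],"rot": [0,0,0]},
    {"dp": [0,0,-3],"rot": [0,0,0]},
    {"dp": [0,0,-3],"rot": [0,0,0]},
  ],
)

```text
t: 13.68
eef_pos: [0.5269, 0.1303, 0.1595]
tool_rot: [[0.771, 0.637, -0.0], [0.637, -0.771, -0.0], [-0.0, -0.0, -1.0]]
contact_force: [0.2, -0.3, -1.5]
finger_gap: 0.024
```

Request:
step_arm(
  commands=[
    {"dp": [0,0,-1.5],"rot": [0,0,0]},
    {"dp": [0,0,-3],"rot": [0,0,0]},
    {"dp": [0,0,-3],"rot": [0,0,0]},
  ],
)

```text
t: 14.05
eef_pos: [0.5276, 0.1305, 0.157]
tool_rot: [[0.771, 0.637, 0.001], [0.637, -0.771, 0.0], [0.001, 0.0, -1.0]]
contact_force: [0.4, -0.1, -1.8]
finger_gap: 0.024
```

Request:
step_arm(
  commands=[
    {"dp": [0,0,-1],"rot": [0,0,0]},
    {"dp": [0,0,-2],"rot": [0,0,0]},
    {"dp": [0,0,-2],"rot": [0,0,0]},
  ],
)

```text
t: 14.42
eef_pos: [0.5279, 0.1307, 0.155]
tool_rot: [[0.771, 0.637, 0.002], [0.637, -0.771, 0.001], [0.002, 0.001, -1.0]]
contact_force: [2.3, 1.9, -1.1]
finger_gap: 0.0239
```

Request:
step_arm(
  commands=[
    {"dp": [0.7,0.6,0],"rot": [0,0,0]},
    {"dp": [0.7,0.6,0],"rot": [0,0,0]},
  ],
)

```text
t: 14.68
eef_pos: [0.5279, 0.1308, 0.1547]
tool_rot: [[0.771, 0.637, 0.0], [0.637, -0.771, -0.0], [0.0, 0.0, -1.0]]
contact_force: [1.6, 0.8, 0.2]
finger_gap: 0.0239
```

Request:
step_arm(
  commands=[
    {"dp": [0,0,-1],"rot": [0,0,0]},
    {"dp": [0,0,-2],"rot": [0,0,0]},
    {"dp": [0,0,-2],"rot": [0,0,0]},
  ],
)

```text
t: 15.05
eef_pos: [0.5278, 0.131, 0.1526]
tool_rot: [[0.771, 0.637, 0.0], [0.637, -0.771, 0.0], [0.0, -0.0, -1.0]]
contact_force: [3.3, 1.4, -2.3]
finger_gap: 0.0235
```

Request:
step_arm(
  commands=[
    {"dp": [1.2,0.6,0],"rot": [0,0,0]},
    {"dp": [1.2,0.6,-1],"rot": [0,0,0]},
    {"dp": [1.2,0.6,-2],"rot": [0,0,0]},
    {"dp": [1.2,0.6,-2],"rot": [0,0,0]},
  ],
)

```text
t: 15.55
eef_pos: [0.5282, 0.1312, 0.1501]
tool_rot: [[0.771, 0.637, -0.002], [0.637, -0.771, -0.0], [-0.002, -0.001, -1.0]]
contact_force: [-0.4, 0.5, -2.1]
finger_gap: 0.0238
```

```bash
python3 - <<'E'
from h import *
s=get_state(); print(s['eef_pos'],s['contact_force'],s['moment'])
E
```

```text
[0.52824917 0.1312471  0.15008065] [-0.38224849  0.52817305 -2.13341237] [-0.12221796  0.10394542 -0.00809494]
```

Request:
step_arm(
  commands=[
    {"dp": [0,0,-1],"rot": [0,0,0]},
    {"dp": [0,0,-2],"rot": [0,0,0]},
    {"dp": [0,0,-2],"rot": [0,0,0]},
  ],
)

```text
t: 15.92
eef_pos: [0.5288, 0.1314, 0.1485]
tool_rot: [[0.771, 0.637, -0.001], [0.637, -0.771, -0.0], [-0.0, -0.0, -1.0]]
contact_force: [-0.3, 0.4, -1.4]
finger_gap: 0.0235
```

Request:
step_arm(
  commands=[
    {"dp": [0,0,-1],"rot": [0,0,0]},
    {"dp": [0,0,-1.5],"rot": [0,0,0]},
    {"dp": [0,0,-1.5],"rot": [0,0,0]},
  ],
)

```text
t: 16.3
eef_pos: [0.5289, 0.1315, 0.1471]
tool_rot: [[0.771, 0.637, -0.0], [0.637, -0.771, 0.0], [-0.0, -0.0, -1.0]]
contact_force: [0.4, -0.6, -2.3]
finger_gap: 0.0236
```

Request:
step_arm(
  commands=[
    {"dp": [0,0,-1],"rot": [0,0,0]},
    {"dp": [0,0,-1.5],"rot": [0,0,0]},
    {"dp": [0,0,-1.5],"rot": [0,0,0]},
  ],
)

```text
t: 16.68
eef_pos: [0.5289, 0.1315, 0.1456]
tool_rot: [[0.771, 0.637, -0.0], [0.637, -0.771, -0.0], [-0.0, -0.0, -1.0]]
contact_force: [-0.1, -1.2, -1.4]
finger_gap: 0.0241
```

Request:
step_arm(
  commands=[
    {"dp": [0,0,-0.5],"rot": [0,0,0]},
    {"dp": [0,0,-1],"rot": [0,0,0]},
    {"dp": [0,0,-1],"rot": [0,0,0]},
  ],
)

```text
t: 17.05
eef_pos: [0.529, 0.1315, 0.1451]
tool_rot: [[0.771, 0.637, 0.0], [0.637, -0.771, 0.0], [0.0, 0.0, -1.0]]
contact_force: [-1.0, -0.0, 1.5]
finger_gap: 0.0237
```

Request:
step_arm(
  commands=[
    {"dp": [0,0,-0.5],"rot": [0,0,0.3]},
    {"dp": [0,0,-0.5],"rot": [0,0,-0.3]},
    {"dp": [0,0,-0.5],"rot": [0,0,0]},
    {"dp": [0,0,-0.5],"rot": [0,0,0]},
  ],
)

```text
t: 17.55
eef_pos: [0.5298, 0.1316, 0.1448]
tool_rot: [[0.771, 0.637, 0.002], [0.637, -0.771, 0.0], [0.002, 0.001, -1.0]]
contact_force: [-0.5, 0.8, 1.1]
finger_gap: 0.0237
```

Request:
step_arm(
  commands=[
    {"dp": [0,0,0],"rot": [0,0,0.5]},
    {"dp": [0,0,0],"rot": [0,0,1.0]},
    {"dp": [0,0,0],"rot": [0,0,1.5]},
    {"dp": [0,0,0],"rot": [0,0,1.5]},
  ],
)

```text
t: 18.05
eef_pos: [0.5295, 0.1318, 0.1446]
tool_rot: [[0.623, 0.782, 0.001], [0.782, -0.623, 0.001], [0.001, 0.001, -1.0]]
contact_force: [0.1, 1.7, 2.2]
finger_gap: 0.0233
```

```bash
cat > chute.py <<'E'
from h import *
s=get_state(); print(np.round(s['eef_pos'],4),np.round(s['contact_force'],1),np.round(s['moment'],3),'yaw',np.degrees(np.arctan2(s['tool_rot'][1][0],s['tool_rot'][0][0])))
for n in('scene','top'):
    c=cam(n);p=c['pixels'].astype(int);ax=np.array([.527,.130])
    m=(p[...,0]>190)&(p[...,1]>100)&(p[...,1]<175)&(p[...,2]<90);v,u=np.nonzero(m)
    P=np.array([atz(c,q,.115) for q in zip(u,v)])[:,:2]-ax if len(u) else np.zeros((0,2));r=np.hypot(*P.T);g=(r<.16)&(r>.08);P=P[g]
    print(n,len(P),'chute ang',np.degrees(np.arctan2(*P.mean(0)[::-1])) if len(P) else None)
    t0=cv2.imread(f'pics/{n}0.png')[:,:,::-1].astype(int)
E
python3 chute.py; python3 - <<'E'
from h import *
c=cam('top')
for nm,px in(('white',(169,226)),('green',(207,255.5))):
    q=atz(c,px,.08)[:2]-[.527,.130];print(nm,np.hypot(*q),np.degrees(np.arctan2(q[1],q[0])))
E
```

```text
[0.5295 0.1318 0.1446] [0.1 1.7 2.2] [ 0.168  0.189 -0.02 ] yaw 51.488325856167755
scene 91 chute ang 135.23675833724897
top 77 chute ang 131.8982725708466
white 0.13603818464912987 121.24441926178177
green 0.13636178637439447 178.43222180054747
```

Request:
step_arm(
  commands=[
    {"dp": [0,0,0],"rot": [0,0,0.6]},
    {"dp": [0,0,0],"rot": [0,0,1.2]},
    {"dp": [0,0,0],"rot": [0,0,1.8]},
    {"dp": [0,0,0],"rot": [0,0,2.4]},
    {"dp": [0,0,0],"rot": [0,0,2.4]},
  ],
)

```text
t: 18.82
eef_pos: [0.5289, 0.1321, 0.1443]
tool_rot: [[0.331, 0.944, -0.0], [0.944, -0.331, 0.001], [0.001, -0.0, -1.0]]
contact_force: [-1.3, 2.5, 2.2]
finger_gap: 0.0238
```

```bash
python3 chute.py; python3 - <<'E'
from h import *
for n in('scene','top'):
    c=cam(n);p=cv2.imread(f'pics/{n}0.png')[:,:,::-1].astype(int)
    m=(p[...,0]>190)&(p[...,1]>100)&(p[...,1]<175)&(p[...,2]<90);v,u=np.nonzero(m)
    P=np.array([atz(c,q,.115) for q in zip(u,v)])[:,:2]-[.527,.13];r=np.hypot(*P.T);P=P[(r<.16)&(r>.08)]
    print(n,len(P),np.degrees(np.arctan2(*P.mean(0)[::-1])))
E
```

```text
[0.5289 0.1321 0.1443] [-1.3  2.5  2.2] [ 0.467  0.238 -0.02 ] yaw 70.68426562372285
scene 63 chute ang 151.74323618033011
top 9 chute ang 146.07626530172948
scene 83 128.89094406143778
top 211 127.21493782498423
```

Request:
step_arm(
  commands=[
    {"dp": [-0.3,0.7,0],"rot": [0,0,0.7]},
    {"dp": [-0.3,0.7,0],"rot": [0,0,1.4]},
    {"dp": [-0.3,0.7,0],"rot": [0,0,2.1]},
    {"dp": [-0.3,0.7,0],"rot": [0,0,2.8]},
    {"dp": [-0.3,0.7,0],"rot": [0,0,2.8]},
  ],
)

```text
t: 19.65
eef_pos: [0.5281, 0.1322, 0.144]
tool_rot: [[-0.054, 0.999, -0.001], [0.999, 0.054, -0.0], [0.0, -0.001, -1.0]]
contact_force: [-2.4, 1.9, 3.0]
finger_gap: 0.0237
```

```bash
python3 chute.py
```

```text
[0.5281 0.1322 0.144 ] [-2.4  1.9  3. ] [ 0.389  0.498 -0.054] yaw 93.07644926309369
scene 12 chute ang -177.6440768994659
top 0 chute ang None
```

Request:
step_arm(
  commands=[
    {"dp": [-0.5,0.4,0],"rot": [0,0,0.3]},
    {"dp": [-0.5,0.4,0],"rot": [0,0,0.6]},
    {"dp": [-0.5,0.4,0],"rot": [0,0,0.6]},
  ],
)

```text
t: 20.12
eef_pos: [0.5279, 0.1323, 0.144]
tool_rot: [[-0.136, 0.991, -0.001], [0.991, 0.136, -0.0], [-0.0, -0.001, -1.0]]
contact_force: [-2.1, 2.0, 3.1]
finger_gap: 0.0235
```

```bash
sed -i "s/^    t0=.*/    cv2.imwrite(f'pics\/z_{n}.png',p.astype(np.uint8)[:,:,::-1])/" chute.py; python3 chute.py; python3 - <<'E'
import cv2,numpy as np
s=cv2.imread('pics/z_scene.png');t=cv2.imread('pics/z_top.png')
cv2.imwrite('pics/z.png',np.hstack([cv2.resize(s[120:220,250:350],(400,400),interpolation=3),cv2.resize(t[170:270,160:260],(400,400),interpolation=3)]))
E
```

```text
[0.5279 0.1323 0.144 ] [-2.1  2.   3.1] [ 0.264  0.547 -0.511] yaw 97.81452615128642
scene 19 chute ang -176.62327599764382
top 0 chute ang None
```

View pics/z.png

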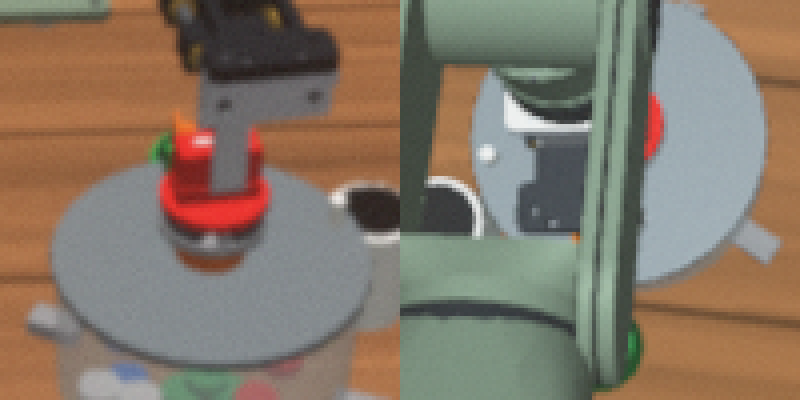

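Request:
step_arm(
  commands=[
    {"dp": [-0.5,0.4,0],"rot": [0,0,-0.1]},
    {"dp": [-0.5,0.4,0],"rot": [0,0,-0.2]},
    {"dp": [-0.5,0.4,0],"rot": [0,0,-0.2]},
  ],
)

```text
t: 20.6
eef_pos: [0.5279, 0.1324, 0.1442]
tool_rot: [[-0.111, 0.994, 0.0], [0.994, 0.111, -0.001], [-0.001, 0.0, -1.0]]
contact_force: [-1.7, -1.4, 2.7]
finger_gap: 0.0243
```

```bash
python3 chute.py
```

```text
[0.5279 0.1324 0.1442] [-1.7 -1.4  2.7] [-0.32   0.277 -0.148] yaw 96.3697453205027
scene 18 chute ang -176.94940789543827
top 0 chute ang None
```

Request:
step_arm(
  commands=[
    {"dp": [-0.4,-0.3,0],"rot": [0,0,-0.1]},
    {"dp": [-0.4,-0.3,0],"rot": [0,0,-0.1]},
  ],
)

```text
t: 20.95
eef_pos: [0.5278, 0.1325, 0.1444]
tool_rot: [[-0.097, 0.995, 0.001], [0.995, 0.097, -0.0], [-0.0, 0.001, -1.0]]
contact_force: [0.9, -1.3, 2.0]
finger_gap: 0.0239
```

Request:
step_arm(
  commands=[
    {"dp": [0,0,0],"rot": [0,0,0]},
    {"dp": [0,0,0],"rot": [0,0,0]},
    {"dp": [0,0,0],"rot": [0,0,0]},
    {"dp": [0,0,0],"rot": [0,0,0]},
    {"dp": [0,0,0],"rot": [0,0,0]},
  ],
  gripper=50,
)

```text
t: 21.58
eef_pos: [0.5272, 0.1327, 0.1441]
tool_rot: [[-0.097, 0.995, -0.0], [0.995, 0.097, 0.0], [0.0, -0.0, -1.0]]
contact_force: [0.3, -0.2, 0.3]
finger_gap: 0.0499
```

Request:
step_arm(
  commands=[
    {"dp": [0,0,5],"rot": [0,0,0]},
    {"dp": [0,0,25],"rot": [0,0,0]},
    {"dp": [0,0,60],"rot": [0,0,0]},
    {"dp": [0,0,110],"rot": [0,0,0]},
    {"dp": [0,0,130],"rot": [0,0,0]},
  ],
)

```text
t: 22.2
eef_pos: [0.5291, 0.1329, 0.2785]
tool_rot: [[-0.097, 0.995, 0.007], [0.995, 0.097, 0.001], [0.0, 0.007, -1.0]]
contact_force: [0.2, -0.7, 0.3]
finger_gap: 0.0499
```

Request:
step_arm(
  commands=[
    {"dp": [-20,-60,20],"rot": [0,0,0]},
    {"dp": [-40,-120,20],"rot": [0,0,0]},
    {"dp": [-60,-180,20],"rot": [0,0,0]},
    {"dp": [-80,-240,20],"rot": [0,0,0]},
    {"dp": [-80,-250,20],"rot": [0,0,0]},
  ],
)

```text
t: 22.82
eef_pos: [0.4463, -0.1201, 0.2948]
tool_rot: [[-0.092, 0.996, 0.001], [0.996, 0.092, -0.001], [-0.001, 0.001, -1.0]]
contact_force: [0.3, 0.1, 0.4]
finger_gap: 0.05
```

```bash
python3 chute.py; python3 - <<'E'
import cv2,numpy as np
s=cv2.imread('pics/z_scene.png');t=cv2.imread('pics/z_top.png')
cv2.imwrite('pics/zz.png',np.hstack([cv2.resize(s[130:210,260:340],(400,400),interpolation=3),cv2.resize(t[170:270,160:260],(400,400),interpolation=3)]))
E
```

```text
[ 0.4463 -0.1201  0.2948] [0.3 0.1 0.4] [ 0.002  0.075 -0.029] yaw 95.28424775244463
scene 29 chute ang 178.87837554501104
top 222 chute ang 176.85466113137525
```

View pics/zz.png

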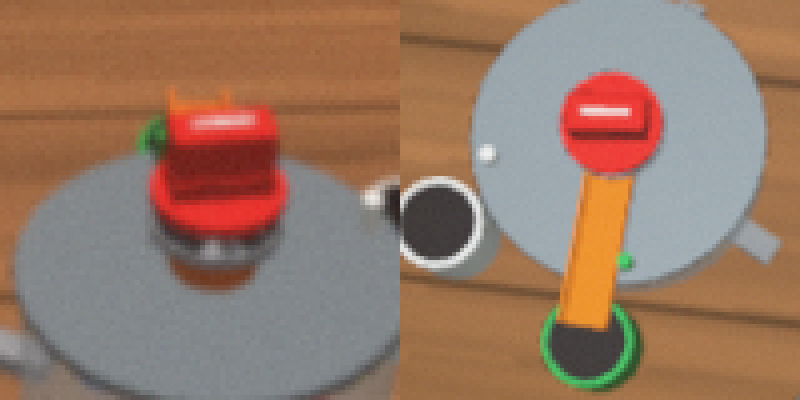

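```bash
python3 -c "
from station import *
print(hand_in())"
```

```text
the job is handed in; nothing more can be done
None
```

The middle-sized red cap is seated on the spindle and the orange chute is over the green cup. I let go, drew the arm clear and handed in at about 23 s of robot time. No verdict came back.

**Seating:** I read the crown's tooth angle (about −5°) from the top picture and turned the cap to suit. The cap eased down without meeting tip on tip. I corrected about 2 mm sideways from the forces and made a small rock of ±2.4°. It stopped under a load of about 3–4 N, 137 mm above where it was picked up; 138 mm is fully home, and the spring was pressed about 1 mm.

**Turning:** The chute followed the cap. At the end the turning moment jumped from about 0.05 to 0.5 N m, which I took as the stop. I backed off about 2.5°, which should be within the tooth play, before letting go.

**Last look:** The cap stands upright and looks seated, and the chute points at the green cup. I measured the chute at about 0.97 rad by the top camera, good to a few degrees, against 1.0 for the stop. I did not look again at the bottles, pot or colander.

**What went wrong or disagreed:**
- The reported tool height was about 35–45 mm below what the pictures showed. Because of this the first grip closed on air.
- The second grip closed only to 57 mm, most likely on the cap's disc rim. I opened, raised the gripper and regripped on the bar.
- The two cameras differed by about 5 mm. I trusted the top one, which agreed with the robot.
- The moment while turning read lower than the stated 0.16 N m.

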